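# Pour the rivets from the chute into the narrow-necked can

### The arm

A 7-joint arm with a two-finger parallel gripper is mounted at the origin on the work surface. World frame = base frame: x ahead of the robot, y to its left, z up, the work surface at z = 0. Lengths are in m, angles in rad, forces in N, time in s.
With the tool pointing down it reaches from about 0.425 to 0.925 m from the base axis. Payload 6.8 kg.
Tool frame: the origin (TCP) lies at the very end of the fingers, on their centre line; the grasp point (between the pads) lies 19 mm behind it; z points along the fingers, y is the line along which they close (so a half turn about z gives the same grasp; the last joint's range is limited). The gripper opens to 85 mm and grips with 20 to 120 N. Pads are 22 mm wide; open, the fingers measure 114 mm over their backs; the gripper's body (76 mm by 85 mm) begins 54 mm behind the grasp point. The pads swing forward as they close: fully open they stand 13 mm farther back than shut.
Start: joints at [-1.304, 0.477, 0.022, 1.555, -0.011, 1.109, -0.083], TCP at [0.247, 0.628, 0.231] pointing down, gripper open.
Joint ranges: [-2.96, 2.96], [-0.34, 2.1], [-1.41, 1.46], [0.24, 2.44], [-1.37, 4.51], [0.17, 1.92], [-2.96, 2.96]. Speed limits (rad/s): [2.39, 2.39, 3.14, 3.14, 3.14, 3.14, 3.14].

### API

Orientations are given as a unit quaternion [w, x, y, z].
In Python, from station import get_obs, read_camera, hand_in gives the robot as it stands.
- The arm moves only by the tool arm_command, never from a script. Its argument "commands" is one flat list of numbers, 7 for each row, row after row: the shift along the tool's x, y, z in m, then the turn, a rotation vector about the tool's x, y, z in degrees, then the opening, from 0 (shut) to 1 (fully open). In form: [tx, ty, tz, rx, ry, rz, fingers, tx, ty, tz, rx, ry, rz, fingers, ...]. A call has 1 to 8 rows; each row is the pose to reach, as a shift and turn from the pose commanded when the call began, along the tool's axes at that moment; what a row does not reach only later rows make up. A row lasts 1/10 s, in which the tool goes at most 50 mm and 8.59 degrees, less where a joint would pass 70% of its speed; a pose out of reach is approached as far as the arm can. A call with a gripper value outside its range is refused whole. The fingers move at their own pace and stop on an object; "force" is the grip in N (left out, the last holds). Time passes only in rows, so rows that repeat a pose let the fingers close. It gives the time, the measured TCP pose, the force, the opening and the grip force at its end, in the units of the state.
- get_obs(): the state, without advancing time (a new reading comes with each control period).
- read_camera(name): name is "side" or "top" or "wrist"; returns a dict with "img" (420x560x3 uint8, red, green, blue), "camera_matrix" (3x3 intrinsics, pixels), "pose" (4x4, takes a point from camera to world coordinates). Camera axes: x right, y down, z forward; pixel columns grow to the right and rows downward; lengths in m; the calibration is good to about 2 mm. A picture is of the moment at which its call begins. There is no depth.
- hand_in(): hands the job in; it is judged then, once.
The state is a dict: "t": time; "q": joint angles; "joint_vel": joint speeds; "joint_torque": joint torques, N m; "eef_pos": TCP position; "tool_rot": TCP orientation; "contact_force": force on the tool from outside, world axes, zero at the start; "torque": the same for the moment, N m; "gripper_width": opening from 0.0 (shut) to 1.0 (fully open); "grasp_force": force on a finger pad.
Only numpy, scipy, OpenCV 4.12 (cv2) and the standard library are available. Lean on these libraries where they do the work, as an engineer would, in place of code of your own. Each camera call takes 0.05 s, during which the arm holds its last target. There are 200 camera calls.

### The job

Pick up the loaded rivet chute by its red grip, lay its spout gently on the lip of the brass sleeve that is the narrow mouth of the can so that it touches while all five rivets are still in the chute, and then tip the chute so that they all slide into the can. Never touch a rivet with the robot, push the brass sleeve into the neck, shove the can or tip it, and leave everything else on the bench alone. Then lay the empty chute back down flat, right side up, on the black mat and let go.

Things in the scene. Friction and masses are not known exactly. Their poses are not given: they have to be found in the camera images.
- chute: Rivet chute: bright sheet-metal trough 200 mm long, 34 wide, 24 high, floor and walls 3 mm (28 wide inside), open on top. Its -x end is open (the spout), +x end closed. Origin: centre of the underside; x along the trough to the closed end, z up out of it. About 250 g, balanced near its middle. At the start it lies on the mat, spout roughly towards the robot, the rivets in it.
- chute_tip (a point): Middle of the lower edge of the chute's open spout end: 100 mm from the chute's origin along its -x, level with the underside.
- chute_grip (a point): Centre of the red grip bar over the chute: 20 mm along the chute's -x from its origin, 57.5 mm above its underside. It stands across the trough: 44 mm long (chute's y), 16 mm thick (x), 30 mm tall (42.5 to 72.5 mm above the underside), flat faces towards the spout and the closed end, on two thin 12 mm wide posts on the trough's walls.
- can: Loose heavy (about 0.9 kg) grey sheet-metal rivet can: a cone 132 mm across at the foot, narrowing to a neck 66 mm across, top 98 mm above the foot. Out of the neck stands a telescopic brass sleeve, 57 mm across, open on top: the can's mouth, 50 mm wide inside, lip 3.5 mm. The lip is somewhere 108 to 136 mm above the foot, different each time: feel for it. Origin: centre of the foot, z up.
- sleeve (a joint): How far (m) the brass sleeve has been pushed down into the can's neck from where it stood at the start: always 0 at the start, whatever the lip's height. Friction holds it; it slips down under a push of more than about 5 N and stays there. It must not be pushed in by more than 6 mm.
- mat: Flat black rubber mat fixed to the bench, 240 mm (its x) by 170 mm (its y), 4 mm thick. Origin: centre of its underside.
- pail: Bystander: small unfinished galvanised pail shell, open at both ends, wide end down, 180 mm across at the foot, 130 mm high, two loop handles. Origin: centre of its lower edge.
- band1: Bystander: thin steel hoop 80 mm across, 22 mm high, lying flat. Origin: centre of its underside.
- band2: Bystander: thin steel hoop 68 mm across, 20 mm high, lying flat. Origin: centre of its underside.
- hammer: Bystander: hammer lying on the bench. Origin: under the middle of it.
- driver: Bystander: screwdriver lying on the bench. Origin: under the middle of it.
- jar: Bystander: closed amber glass jar with a black cap, 60 mm across, 75 mm high. Origin: centre of its underside.
- rivet0: One of five copper-coloured flat-headed rivets: head 18 mm across and 4 mm thick, shank 9 mm across, 16 mm tall in all, 14 g. Origin: centre of the flat face of its head; z along the shank. At the start it stands on its head in the chute. Rivets stay put in a level chute and slide once it is tipped by about 19 to 27 degrees (friction varies).
- rivet1: One of five copper-coloured flat-headed rivets: head 18 mm across and 4 mm thick, shank 9 mm across, 16 mm tall in all, 14 g. Origin: centre of the flat face of its head; z along the shank. At the start it stands on its head in the chute. Rivets stay put in a level chute and slide once it is tipped by about 19 to 27 degrees (friction varies).
- rivet2: One of five copper-coloured flat-headed rivets: head 18 mm across and 4 mm thick, shank 9 mm across, 16 mm tall in all, 14 g. Origin: centre of the flat face of its head; z along the shank. At the start it stands on its head in the chute. Rivets stay put in a level chute and slide once it is tipped by about 19 to 27 degrees (friction varies).
- rivet3: One of five copper-coloured flat-headed rivets: head 18 mm across and 4 mm thick, shank 9 mm across, 16 mm tall in all, 14 g. Origin: centre of the flat face of its head; z along the shank. At the start it stands on its head in the chute. Rivets stay put in a level chute and slide once it is tipped by about 19 to 27 degrees (friction varies).
- rivet4: One of five copper-coloured flat-headed rivets: head 18 mm across and 4 mm thick, shank 9 mm across, 16 mm tall in all, 14 g. Origin: centre of the flat face of its head; z along the shank. At the start it stands on its head in the chute. Rivets stay put in a level chute and slide once it is tipped by about 19 to 27 degrees (friction varies).
There are look-alikes about, which are no part of the job. Several things have the shape of the chute; the one meant has the colours described above.

How it is judged:
By the outcome, as a careful person would: the job done as asked, in the order asked, and still so for the second after the job is handed in, with the robot touching nothing.
It also fails if it takes over 61 s, if anything falls off the work surface, if the arm or the gripper's body presses on something with over 40 N, if the wrist force passes 120 N, or if a joint passes its speed limit or range.

## Working session

There is one attempt and no reset: what is moved stays moved. The work goes in short steps, Python scripts to look and compute and a tool call to move; the robot and the scene stay as the last step left them, time stands still between calls to the robot, and variables do not carry over. Pictures are saved under pics/ and viewed, at most 10 in all, crops included, and the job is handed in when it is done.

Besides the shell and the picture viewer there is one more tool, called as name(argument=value, ...), one argument or row to a line, values as JSON. arm_command: Moves the arm, as the interface text tells. Its arguments: {"type":"object","properties":{"commands":{"type":"array","items":{"type":"number"}},"force":{"type":"number"}},"required":["commands"]}

```bash
mkdir -p pics
python3 - <<'E'
from station import *
import cv2,numpy as np
for n in("top","side"):
    d=read_camera(n); cv2.imwrite(f"pics/{n}0.png",d["img"][:,:,::-1]); np.savez(f"{n}0.npz",**d)
    print(n,d["camera_matrix"].round(1).tolist(),d["pose"].round(3).tolist())
o=get_obs();print({k:np.round(v,3).tolist() for k,v in o.items()})
E
```

```text
top [[530.7, 0.0, 276.4], [0.0, 530.7, 210.8], [0.0, 0.0, 1.0]] [[0.02, -0.999, 0.043, 0.436], [-1.0, -0.02, 0.001, -0.004], [-0.0, -0.043, -0.999, 1.305], [0.0, 0.0, 0.0, 1.0]]
side [[409.4, 0.0, 280.3], [0.0, 409.4, 215.1], [0.0, 0.0, 1.0]] [[0.93, -0.181, 0.32, 0.09], [-0.367, -0.5, 0.785, -0.991], [0.018, -0.847, -0.531, 0.73], [0.0, 0.0, 0.0, 1.0]]
{'t': 0.1, 'q': [-1.304, 0.478, 0.022, 1.556, -0.011, 1.109, -0.083], 'joint_vel': [0.0, -0.002, -0.0, -0.003, 0.001, -0.0, -0.002], 'joint_torque': [0.004, -59.776, 1.613, -28.195, 0.013, 0.005, -0.0], 'eef_pos': [0.247, 0.628, 0.23], 'tool_rot': [-0.0, 0.186, 0.982, -0.001], 'contact_force': [0.236, 0.282, -0.473], 'torque': [-0.052, 0.001, 0.007], 'grasp_force': 0.0, 'gripper_width': 0.999}
```

View pics/top0.png

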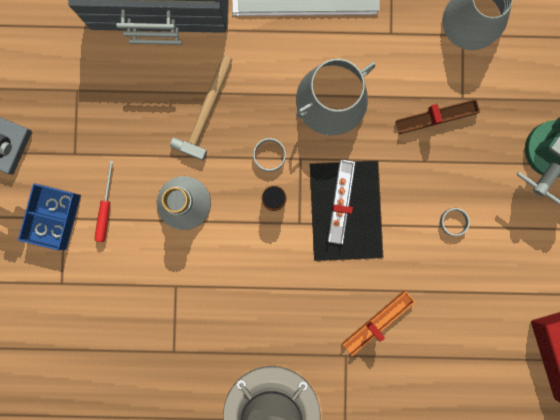

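View pics/side0.png

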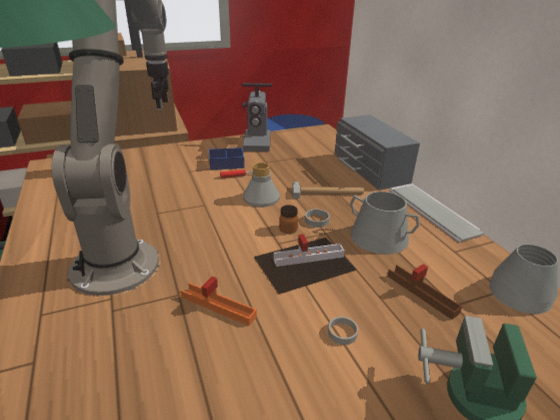

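The top view shows three chute shapes: a bright metal one with rivets on the black mat (342,202), an orange one (378,323) and a dark brown one (437,117). The bright one fits, since it is sheet metal, loaded and on the mat, with its spout at about (335,243). The can is at (180,203), with its brass lip at (176,200). The side view shows the brass mouth at (262,170) and the chute at (309,254). The jar, (274,197) in the top view, stands between the chute and the can.

```bash
cat > h.py <<'E'
import numpy as np,cv2
from station import *
def ray(d,uv):
    K=d["camera_matrix"];T=d["pose"];v=T[:3,:3]@np.linalg.solve(K,[uv[0],uv[1],1.]);return T[:3,3],v
def onz(d,uv,z):
    c,v=ray(d,uv);return c+v*(z-c[2])/v[2]
def tri(d1,u1,d2,u2):
    c,v=ray(d1,u1);e,w=ray(d2,u2);v/=np.linalg.norm(v);w/=np.linalg.norm(w)
    s=np.linalg.lstsq(np.c_[v,-w],e-c,rcond=None)[0];a=c+v*s[0];b=e+w*s[1]
    return (a+b)/2,np.linalg.norm(a-b)
def blob(d,lo,hi,box):
    h=cv2.cvtColor(d["img"],cv2.COLOR_RGB2HSV);m=cv2.inRange(h,lo,hi);k=np.zeros_like(m)
    x0,y0,x1,y1=box;k[y0:y1,x0:x1]=m[y0:y1,x0:x1];return k
E
python3 - <<'E'
from h import *
t=dict(np.load("top0.npz"));s=dict(np.load("side0.npz"))
def cen(m): ys,xs=np.nonzero(m);return np.array([xs.mean(),ys.mean()]),len(xs),(xs.min(),xs.max(),ys.min(),ys.max())
red=((0,150,60),(6,255,255))
a=blob(t,*red,(325,198,360,220));b=blob(s,*red,(290,225,320,255))
print("grip",cen(a),cen(b)); 
P,e=tri(t,cen(a)[0],s,cen(b)[0]);print(P.round(4),e)
pts=np.argwhere(a)[:,::-1].astype(np.float32);print(cv2.minAreaRect(pts)) 
# trough: bright low-sat
m=blob(t,(0,0,110),(180,70,255),(318,155,362,250));m=cv2.morphologyEx(m,cv2.MORPH_CLOSE,np.ones((9,9)))
r=cv2.minAreaRect(max(cv2.findContours(m,0,1)[0],key=cv2.contourArea));print("chute",r)
bx=cv2.boxPoints(r);print([onz(t,p,.028).round(4).tolist() for p in bx])
i1=cv2.resize(t["img"][145:265,300:400],None,fx=4,fy=4,interpolation=3);i2=cv2.resize(t["img"][170:240,145:215],(480,480),interpolation=3)[:,:400]
i3=cv2.resize(s["img"][150:210,235:290],(367,480),interpolation=3)[:,:300] if 0 else cv2.resize(s["img"][155:205,240:285],(360,400),interpolation=3)
c=np.zeros((480,800,3),np.uint8);c[:,:400]=i1;c[:400,420:780]=i3;cv2.imwrite("pics/crop.png",c[:,:,::-1])
for n,d,box in(("t",t,(155,180,195,220)),("s",s,(245,160,280,182))):
    m=blob(d,(12,110,60),(30,255,255),box);print(n,cen(m));
E
```

```text
grip (array([342.75, 208.75]), 128, (np.int64(333), np.int64(352), np.int64(205), np.int64(213))) (array([302.87850467, 242.04672897]), 107, (np.int64(299), np.int64(307), np.int64(234), np.int64(250)))
[ 0.4986 -0.158   0.0633] 0.0005365590001886814
((342.3713073730469, 208.78712463378906), (19.40322494506836, 7.2637715339660645), 5.710593223571777)
chute ((341.1955871582031, 201.02932739257812), (15.427408218383789, 83.96070098876953), 8.530765533447266)
[[0.4208, -0.1264, 0.028], [0.622, -0.1533, 0.028], [0.6171, -0.1903, 0.028], [0.4161, -0.1631, 0.028]]
t (array([166.4097035 , 197.51212938]), 371, (np.int64(155), np.int64(188), np.int64(180), np.int64(219)))
s (array([262.68614357, 168.66944908]), 599, (np.int64(245), np.int64(279), np.int64(160), np.int64(181)))
```

View pics/crop.png

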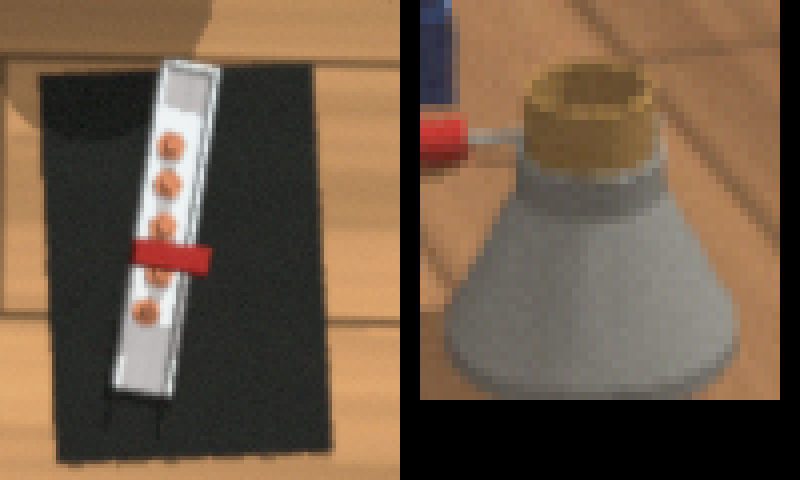

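Run:
```python
from h import *
t=dict(np.load("top0.npz"));s=dict(np.load("side0.npz"))
h=cv2.cvtColor(t["img"],cv2.COLOR_RGB2HSV)
m=blob(t,(8,70,30),(35,255,255),(158,182,194,218))
n,l,st,c=cv2.connectedComponentsWithStats(m);print(st[:,:].tolist(),c.round(1).tolist())
g=blob(t,(0,0,40),(180,65,230),(145,165,220,240));n,l,st,c=cv2.connectedComponentsWithStats(g);i=1+st[1:,4].argmax();k=(l==i).astype(np.uint8)
cn=max(cv2.findContours(k,0,1)[0],key=cv2.contourArea);(e,r)=cv2.minEnclosingCircle(cn);print("can circle",e,r,onz(t,e,0.).round(4))
for u in((175.5,199.5),(176,200),(176.5,200.5)):
    print(u,[onz(t,u,z).round(4).tolist() for z in(.108,.122,.136)],tri(t,u,s,(261.4,166.5)))
hs=np.zeros((480,480),np.uint8)
c=cv2.resize(t["img"][175:235,148:208],(480,480),interpolation=0);cv2.imwrite("pics/lip.png",c[:,:,::-1])
```

```text
[[0, 0, 560, 420, 234873], [158, 182, 9, 13, 48], [162, 187, 27, 26, 269], [158, 212, 3, 6, 10]] [[279.7, 209.5], [160.2, 185.6], [174.1, 199.6], [158.5, 215.2]]
can circle (183.3000030517578, 202.6999969482422) 27.044132232666016 [0.5085 0.2272 0.    ]
(175.5, 199.5) [[0.5094, 0.2259, 0.108], [0.5086, 0.2232, 0.122], [0.5077, 0.2206, 0.136]] (array([0.50946802, 0.22289123, 0.12216984]), np.float64(0.0019296195564205284))
(176, 200) [[0.5083, 0.2248, 0.108], [0.5075, 0.2221, 0.122], [0.5066, 0.2194, 0.136]] (array([0.50863537, 0.22148878, 0.12293001]), np.float64(0.0025846665938382414))
(176.5, 200.5) [[0.5072, 0.2236, 0.108], [0.5064, 0.2209, 0.122], [0.5055, 0.2183, 0.136]] (array([0.50780373, 0.22008787, 0.12368981]), np.float64(0.003238815906748678))
```

View pics/lip.png

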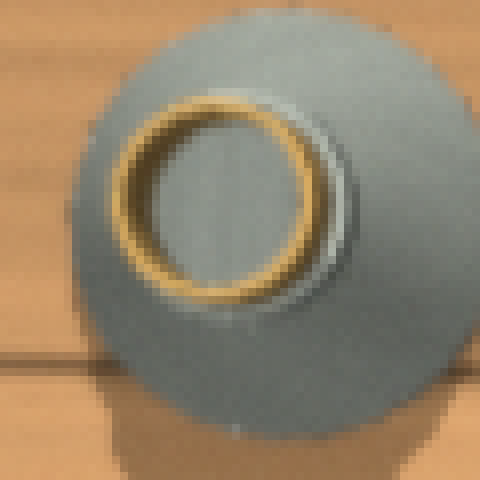

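The crop shows the brass lip ring centred at (174.4,199.5), with the 25.7 px diameter I expected. That puts the lip at (0.5085, 0.226, ~0.122). Its x and y agree with the foot circle, so the can is upright. The other crop confirms the chute: bright metal, red grip, five rivets and an open end towards the robot. Next I move to a pose above the grip.

```bash
cat >> h.py <<'E'
from scipy.spatial.transform import Rotation as Ro
def frame(yaw,tilt):   # tool axes for chute yaw (closed end dir) and spout-down tilt, deg
    a,b=np.radians([yaw,tilt]);u=np.array([np.cos(a),np.sin(a),0]);z=np.array([0,0,1.])
    cx=np.cos(b)*u+np.sin(b)*z;cz=-np.sin(b)*u+np.cos(b)*z
    return np.c_[np.cross(cx,-cz),cx,-cz]
def cur(o=None):
    o=o or get_obs();w,x,y,zz=o["tool_rot"];return np.array(o["eef_pos"]),Ro.from_quat([x,y,zz,w]).as_matrix()
def rel(p,R,start=None):
    p0,R0=start or cur();return np.r_[(R0.T@(np.array(p)-p0))*1000,Ro.from_matrix(R0.T@R).as_rotvec(degrees=True)].round(2)
E
python3 - <<'E'
from h import *
print(rel((.45,.25,.25),frame(30,0)));print(rel((.499,-.1565,.16),frame(-7.7,0),((.45,.25,.25),frame(30,0))))
E
```

```text
[-3.2723e+02 -2.7712e+02 -1.9080e+01 -9.0000e-02  4.0000e-02  3.8530e+01]
[-376.54 -160.81   90.      0.      0.     37.7 ]
```

arm_command(
  commands=[-0.02,-0.017,-0.001,0,0,3,1,-0.055,-0.047,-0.003,0,0,8,1,-0.093,-0.079,-0.006,0,0,13,1,-0.13,-0.11,-0.008,0,0,18,1,-0.168,-0.142,-0.011,0,0,23,1,-0.206,-0.174,-0.013,0,0,28,1,-0.24,-0.203,-0.016,0,0,33,1,-0.26,-0.22,-0.016,0,0,36,1],
)

```text
t: 0.9
eef_pos: [0.4103, 0.3244, 0.2476]
tool_rot: [0.0, 0.484, 0.875, -0.0]
contact_force: [0.8, 0.3, 0.0]
gripper_width: 0.998
grasp_force: 0.0
```

Run:
```python
from h import *
print(cur()[0].round(4),rel((.499,-.1565,.16),frame(-7.7,0)),get_obs()["q"])
```

```text
[0.4103 0.3244 0.2476] [-4.5445e+02 -1.8048e+02  8.7890e+01  2.0000e-02  4.0000e-02  3.9810e+01] [-1.00483524  0.20926383  0.25157628  1.91160856 -0.05952682  1.02793203
 -0.16739182]
```

arm_command(
  commands=[-0.02,-0.008,0,0,0,2,1,-0.06,-0.022,0,0,0,6,1,-0.1,-0.035,0,0,0,10,1,-0.144,-0.05,0,0,0,14,1,-0.188,-0.065,0,0,0,18,1,-0.232,-0.085,0,0,0,22,1,-0.275,-0.1,0,0,0,26,1,-0.31,-0.115,0.01,0,0,29,1],
)

```text
t: 1.7
eef_pos: [0.4792, 0.004, 0.2381]
tool_rot: [0.001, 0.686, 0.728, 0.001]
contact_force: [-0.1, 0.4, 0.5]
gripper_width: 1.004
grasp_force: 0.0
```

Run:
```python
from h import *
print(cur()[0].round(4),rel((.499,-.1565,.16),frame(-7.7,0)),get_obs()["q"])
```

```text
[0.4792 0.004  0.2381] [-1.6141e+02  9.9100e+00  7.8000e+01  1.5000e-01 -6.0000e-02  1.1150e+01] [-0.62403526  0.14559019  0.54348989  2.03142056 -0.09106409  0.98458472
  0.02524452]
```

arm_command(
  commands=[-0.02,0.001,0.01,0,0,2,1,-0.05,0.003,0.03,0,0,4,1,-0.085,0.005,0.045,0,0,6,1,-0.12,0.008,0.06,0,0,8,1,-0.147,0.01,0.07,0,0,10,1,-0.161,0.01,0.078,0,0,11.1,1,-0.161,0.01,0.078,0,0,11.1,1,-0.161,0.01,0.078,0,0,11.1,1],
)

```text
t: 2.5
eef_pos: [0.4982, -0.1536, 0.159]
tool_rot: [-0.001, 0.752, 0.66, -0.0]
contact_force: [1.2, 0.4, 0.7]
gripper_width: 1.004
grasp_force: 0.0
```

Run:
```python
from h import *
print(cur()[0].round(4),rel((.499,-.1565,.044),frame(-7.7,0)),get_obs()["q"])
d=read_camera("wrist");cv2.imwrite("pics/w1.png",d["img"][:,:,::-1])
m=blob(d,(0,150,50),(6,255,255),(0,0,560,420));n,l,st,c=cv2.connectedComponentsWithStats(m);i=1+st[1:,4].argmax()
print(st[i],c[i],onz(d,c[i],.0765),cv2.minAreaRect(np.argwhere(l==i)[:,::-1].astype(np.float32)))
```

```text
[ 0.4982 -0.1536  0.159 ] [-2.8300e+00  1.3300e+00  1.1498e+02 -6.0000e-02 -4.0000e-02  2.4000e-01] [-0.31504114  0.35752039  0.61207606  2.02235001 -0.27343851  0.84250803
  0.32121928]
[ 266  188   20   59 1142] [275.36514886 217.53327496] [ 0.50002366 -0.15047477  0.0765    ] ((275.5, 217.0), (58.0, 19.0), 90.0)
```

View pics/w1.png

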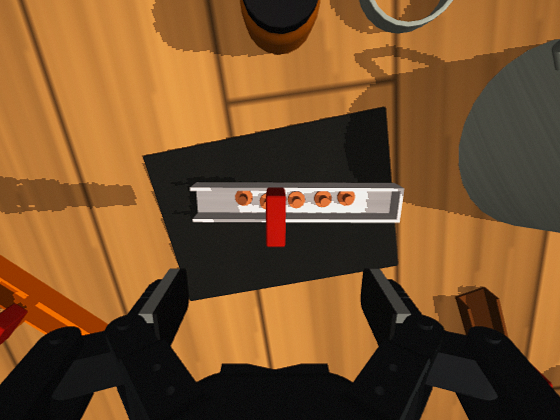

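Run:
```python
from h import *
d=read_camera("wrist")
for u in((191,184),(191,221),(400,186),(403,222)): print(onz(d,u,.028).round(4))
for u in((266,188),(285,188),(266,246),(285,246)): print(onz(d,u,.0765).round(4),onz(d,u,.0465).round(4))
```

```text
[ 0.4248 -0.1238  0.028 ]
[ 0.417  -0.1596  0.028 ]
[ 0.6176 -0.1508  0.028 ]
[ 0.6204 -0.1871  0.028 ]
[ 0.4963 -0.1255  0.0765] [ 0.4945 -0.1324  0.0465]
[ 0.5107 -0.1274  0.0765] [ 0.5109 -0.1345  0.0465]
[ 0.4896 -0.1736  0.0765] [ 0.487  -0.1869  0.0465]
[ 0.505  -0.1756  0.0765] [ 0.5044 -0.1892  0.0465]
```

The wrist view shows the chute level and parallel to the closing line. The red bar is at (275,217), rivets are in the trough, and the fingers stand clear on both sides. I can descend.

arm_command(
  commands=[0,0,0.015,0,0,0,1,0,0.001,0.04,0,0,0,1,-0.001,0.001,0.065,0,0,0,1,-0.001,0.001,0.085,0,0,0,1,-0.001,0.001,0.1,0,0,0,1,-0.001,0.001,0.11,0,0,0,1,-0.001,0.001,0.115,0,0,0,1,-0.001,0.001,0.115,0,0,0,1],
)

```text
t: 3.4
eef_pos: [0.4991, -0.1559, 0.0442]
tool_rot: [-0.0, 0.752, 0.659, 0.0]
contact_force: [-0.4, -1.0, -0.5]
gripper_width: 0.998
grasp_force: 0.0
```

arm_command(
  commands=[0,0,0,0,0,0,0.6,0,0,0,0,0,0,0.5,0,0,0,0,0,0,0.4,0,0,0,0,0,0,0.35,0,0,0,0,0,0,0.3,0,0,0,0,0,0,0.25,0,0,0,0,0,0,0.2,0,0,0,0,0,0,0.1],
  force=25,
)

```text
t: 4.2
eef_pos: [0.499, -0.1562, 0.0444]
tool_rot: [-0.0, 0.752, 0.659, 0.0]
contact_force: [-0.8, 1.0, 2.1]
gripper_width: 0.187
grasp_force: 25.5
```

arm_command(
  commands=[0,0,0,0,0,0,0,0,0,0,0,0,0,0,0,0,0,0,0,0,0,0,0,0,0,0,0,0],
  force=70,
)

```text
t: 4.6
eef_pos: [0.499, -0.1562, 0.0444]
tool_rot: [0.0, 0.752, 0.659, 0.0]
contact_force: [-0.9, 0.5, 4.5]
gripper_width: 0.174
grasp_force: 69.1
```

Run:
```python
from h import *
o=get_obs();print(cur(o)[0].round(4),o["gripper_width"],o["grasp_force"],o["contact_force"],o["torque"])
print(rel(cur()[0]+[0,0,.1],frame(-7.7,0)))
```

```text
[ 0.499  -0.1562  0.0444] 0.17388677783527787 69.12661671638489 [-0.88925587  0.53874806  4.49000107] [0.04611718 0.23322856 0.00344797]
[ 1.0e-02  1.0e-02 -1.0e+02  1.0e-02 -1.0e-02  1.2e-01]
```

arm_command(
  commands=[0,0,-0.003,0,0,0,0,0,0,-0.01,0,0,0,0,0,0,-0.022,0,0,0,0,0,0,-0.036,0,0,0,0,0,0,-0.05,0,0,0,0,0,0,-0.064,0,0,0,0,0,0,-0.077,0,0,0,0,0,0,-0.085,0,0,0,0],
)

```text
t: 5.4
eef_pos: [0.4995, -0.1563, 0.1309]
tool_rot: [0.001, 0.752, 0.659, 0.001]
contact_force: [0.1, 0.7, -2.8]
gripper_width: 0.172
grasp_force: 68.3
```

arm_command(
  commands=[0,0,-0.006,0,0,0,0,0,0,-0.016,0,0,0,0,0,0,-0.029,0,0,0,0,0,0,-0.043,0,0,0,0,0,0,-0.057,0,0,0,0,0,0,-0.069,0,0,0,0,0,0,-0.077,0,0,0,0,0,0,-0.08,0,0,0,0],
)

```text
t: 6.2
eef_pos: [0.4994, -0.1562, 0.2104]
tool_rot: [0.0, 0.752, 0.659, 0.001]
contact_force: [-0.3, 0.3, -3.7]
gripper_width: 0.176
grasp_force: 68.3
```

```bash
cat > plan.py <<'E'
from h import *
LIP=np.array([.5085,.226]);YAW=24.
def tcp(dtip,h,tilt,yaw=YAW):
    # tip at dtip (m) from lip centre on the far side, contact point on near lip (25..28mm) at height h
    R=frame(yaw,tilt);cx=R[:,1];cz=-R[:,2];u=np.array([np.cos(np.radians(yaw)),np.sin(np.radians(yaw)),0])
    q=np.r_[LIP,h]+u*.0265          # rest point on lip
    tip=q-cx*(.0265-dtip)            # tip beyond it along the underside
    return tip+cx*.08+cz*(.0575-.019-GZ),R
GZ=0.0
E
python3 - <<'E'
from plan import *
o=get_obs();p,R=cur(o);print(p.round(4),o["gripper_width"],o["contact_force"],o["torque"],o["q"])
d=read_camera("side");cv2.imwrite("pics/s1.png",d["img"][:,:,::-1])
P,RR=tcp(.012,.165,0);print(P);print(rel(P,RR))
E
```

```text
[ 0.4994 -0.1562  0.2104] 0.17638919313996146 [-0.32642988  0.31361843 -3.73942208] [-0.04017212  0.03285878 -0.03947464] [-0.35639306  0.28634486  0.6549021   1.97290961 -0.21393044  0.94873707
  0.27205003]
[0.59254618 0.26341977 0.2035    ]
[ 4.2826e+02  3.7080e+01  6.9100e+00  8.0000e-02  0.0000e+00 -3.1570e+01]
```

View pics/s1.png

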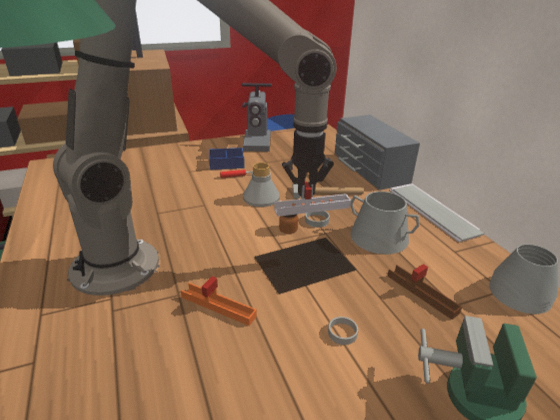

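The side view shows the chute held level at (313,203), clear of everything. The can at (262,185) and the jar are undisturbed. I now carry it to above the can.

arm_command(
  commands=[0.006,0,0,0,0,-0.4,0,0.02,0.002,0,0,0,-1.5,0,0.04,0.003,0,0,0,-3,0,0.064,0.005,0,0,0,-4.7,0,0.09,0.008,0,0,0,-6.6,0,0.116,0.01,0,0,0,-8.5,0,0.142,0.012,0,0,0,-10.5,0,0.168,0.015,0,0,0,-12.4,0],
)

```text
t: 7.05
eef_pos: [0.5358, 0.0117, 0.2088]
tool_rot: [-0.001, 0.675, 0.738, -0.0]
contact_force: [1.6, -0.2, -2.6]
gripper_width: 0.174
grasp_force: 68.3
```

Run:
```python
from plan import *
o=get_obs();print(cur(o)[0].round(4),o["gripper_width"])
P,RR=tcp(.012,.165,0);print(rel(P,RR))
```

```text
[0.5358 0.0117 0.2088] 0.1740897395500465
[ 2.4569e+02  7.8860e+01  5.3900e+00 -5.0000e-02 -4.0000e-02 -1.8910e+01]
```

arm_command(
  commands=[0.026,0.008,0,0,0,-2,0,0.052,0.017,0,0,0,-4,0,0.077,0.025,0,0,0,-6,0,0.102,0.033,0,0,0,-8,0,0.127,0.041,0,0,0,-9.8,0,0.152,0.049,0,0,0,-11.7,0,0.174,0.056,0,0,0,-13.4,0,0.194,0.062,0,0,0,-15,0],
)

```text
t: 7.85
eef_pos: [0.5818, 0.209, 0.2092]
tool_rot: [-0.0, 0.574, 0.819, -0.0]
contact_force: [-0.0, 0.4, -2.8]
gripper_width: 0.175
grasp_force: 68.4
```

arm_command(
  commands=[0.017,0.005,0,0,0,-1.3,0,0.031,0.01,0,0,0,-2.4,0,0.041,0.013,0,0,0,-3.2,0,0.048,0.015,0,0,0,-3.7,0,0.051,0.017,0,0,0,-3.9,0,0.051,0.017,0,0,0,-3.9,0],
)

```text
t: 8.45
eef_pos: [0.5802, 0.2606, 0.2093]
tool_rot: [0.0, 0.547, 0.837, -0.0]
contact_force: [0.3, -0.2, -2.6]
gripper_width: 0.175
grasp_force: 68.5
```

Run:
```python
from plan import *
o=get_obs();print(cur(o)[0].round(4),o["gripper_width"],o["contact_force"])
P,RR=tcp(.012,.16,0);print(rel(P,RR))
P,RR=tcp(.012,.14,8);print(rel(P,RR))
d=read_camera("top");s=read_camera("side")
a=cv2.resize(d["img"][120:260,130:230],(400,560),interpolation=3);b=cv2.resize(s["img"][110:215,225:300],(400,560),interpolation=3)
cv2.imwrite("pics/c2.png",np.hstack([a,b])[:,:,::-1])
np.savez("t2.npz",**d);np.savez("s2.npz",**s)
```

```text
[0.5802 0.2606 0.2093] 0.1753489431213967 [ 0.27213624 -0.19793753 -2.64481205]
[-2.350e+00  1.241e+01  1.084e+01  0.000e+00  1.000e-02 -2.800e-01]
[-2.38  6.42 22.1  -8.    0.03 -0.28]
```

View pics/c2.png

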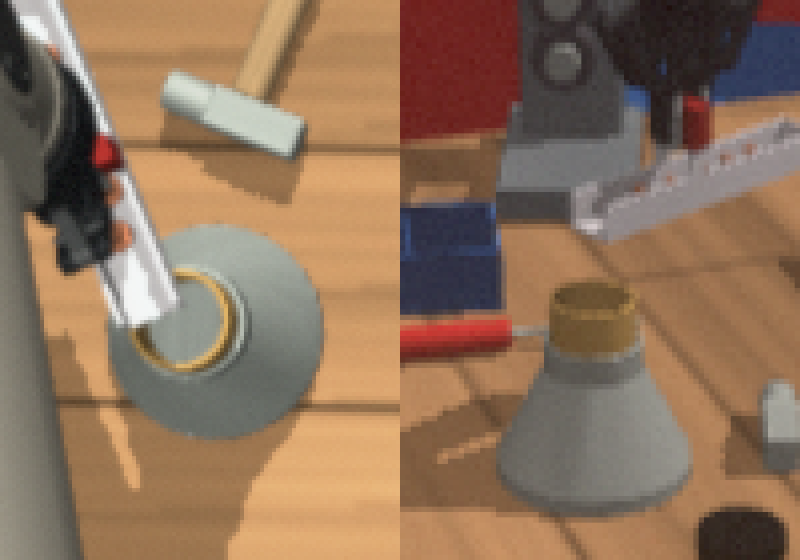

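The crops show the spout just above and over the mouth. In the top view the spout edge runs from (159.5,201.2) to (174.5,195) and the lip centre is at (175,199.5). The rivets are still in the chute. I'll check the spout position against the kinematics.

Run:
```python
from h import *
t=dict(np.load("t2.npz"));p,R=cur();cx=R[:,1];cz=-R[:,2];cy=np.cross(cz,cx);tip=p-.08*cx-.0385*cz;print("tip",tip.round(4))
for z in(.171,.195): print(z,[onz(t,u,z).round(4).tolist() for u in((159.3,201),(174.3,194.8))])
# predicted pixels of the spout corners
K=t["camera_matrix"];T=np.linalg.inv(t["pose"])
for w in(-.017,.017):
  for h in(0,.024):
    q=T@np.r_[tip+cy*w+cz*h,1];print(w,h,(K@q[:3]/q[2])[:2].round(1))
```

```text
tip [0.5071 0.2276 0.1709]
0.171 [[0.5017, 0.2484, 0.171], [0.5156, 0.2167, 0.171]]
0.195 [[0.5003, 0.2431, 0.195], [0.5139, 0.212, 0.195]]
-0.017 0 [176.5 195.6]
-0.017 0.024 [174.3 194.8]
0.017 0 [161.8 201.7]
0.017 0.024 [159.3 201. ]
```

arm_command(
  commands=[0,0.001,0.003,-1,0,0,0,-0.001,0.003,0.007,-3,0,0,0,-0.002,0.004,0.012,-5,0,-0.1,0,-0.002,0.005,0.017,-7,0,-0.2,0,-0.002,0.006,0.021,-8,0,-0.3,0,-0.002,0.006,0.022,-8,0,-0.3,0,-0.002,0.006,0.022,-8,0,-0.3,0],
)

```text
t: 9.25
eef_pos: [0.5863, 0.2608, 0.1872]
tool_rot: [0.038, 0.543, 0.837, 0.058]
contact_force: [0.3, -0.8, -3.4]
gripper_width: 0.174
grasp_force: 68.5
```

Run:
```python
from plan import *
o=get_obs();p,R=cur(o);print(p.round(4),o["gripper_width"],o["contact_force"],o["torque"],o["q"])
for h in(.14,.13,.12,.108):
  P,RR=tcp(.012,h,8);print(h,rel(P,RR))
for t in(20,30,40):
  P,RR=tcp(.012,.122,t);print(t,P,rel(P,RR))
```

```text
[0.5863 0.2608 0.1872] 0.1735265049449143 [ 0.28730437 -0.76094227 -3.39497579] [-0.10185925  0.22495976 -0.01487295] [-0.81658298  0.41406915  0.38270098  1.81770066 -0.19846936  0.80629471
  0.07294566]
0.14 [-0.14  0.79  0.08 -0.03  0.02 -0.01]
0.13 [-0.14 -0.59  9.98 -0.03  0.02 -0.01]
0.12 [-1.400e-01 -1.980e+00  1.988e+01 -3.000e-02  2.000e-02 -1.000e-02]
0.108 [-1.300e-01 -3.640e+00  3.177e+01 -3.000e-02  2.000e-02 -1.000e-02]
20 [0.57690819 0.25645729 0.18058049] [-1.400e-01 -1.114e+01  5.130e+00 -1.203e+01  2.000e-02 -1.000e-02]
30 [0.56694376 0.25202084 0.18809198] [-1.500e-01 -2.090e+01 -3.820e+00 -2.203e+01  2.000e-02 -0.000e+00]
40 [0.55593913 0.24712126 0.1935953 ] [-1.500e-01 -3.207e+01 -1.094e+01 -3.203e+01  2.000e-02 -0.000e+00]
```

arm_command(
  commands=[0,0,0.003,0,0,0,0,0,-0.001,0.006,0,0,0,0,0,-0.001,0.008,0,0,0,0,0,-0.001,0.008,0,0,0,0],
)

```text
t: 9.65
eef_pos: [0.5863, 0.2612, 0.1787]
tool_rot: [0.038, 0.543, 0.837, 0.058]
contact_force: [0.4, -1.1, -2.4]
gripper_width: 0.177
grasp_force: 68.5
```

arm_command(
  commands=[0,0,0.001,0,0,0,0,0,0,0.002,0,0,0,0,0,0,0.002,0,0,0,0],
)

```text
t: 9.95
eef_pos: [0.5869, 0.2615, 0.1773]
tool_rot: [0.038, 0.543, 0.837, 0.059]
contact_force: [0.1, 0.3, -3.3]
gripper_width: 0.176
grasp_force: 68.6
```

arm_command(
  commands=[0,0,0.001,0,0,0,0,0,0,0.002,0,0,0,0,0,0,0.002,0,0,0,0],
)

```text
t: 10.25
eef_pos: [0.5873, 0.2616, 0.1757]
tool_rot: [0.038, 0.543, 0.837, 0.059]
contact_force: [-1.5, -0.2, 2.1]
gripper_width: 0.177
grasp_force: 69.1
```

Run:
```python
from plan import *
o=get_obs();p,R=cur(o);print(p.round(4),o["contact_force"],o["torque"])
P,RR=tcp(.012,.124,8);print(rel(P,RR))
for i in range(4): read_camera("wrist");o=get_obs();print(o["contact_force"].round(2) if hasattr(o["contact_force"],'round') else o["contact_force"],np.round(o["torque"],2))
```

```text
[0.5873 0.2616 0.1757] [-1.50595879 -0.23841655  2.08566309] [-0.27178648  0.62121549  0.01555507]
[-0.49 -1.1   4.37  0.04  0.    0.02]
[-0.22 -0.67  2.96] [-0.21  0.64  0.  ]
[-0.46 -0.47  1.97] [-0.23  0.66  0.01]
[-0.92 -1.4   1.24] [-0.26  0.6  -0.01]
[0.07 0.32 1.94] [-0.18  0.62  0.02]
```

Contact: the vertical force rose by about 5 N, with the lip at about 0.128. I'll ease off now.

arm_command(
  commands=[0,0,-0.0006,0,0,0,0,0,0,-0.0006,0,0,0,0],
)

```text
t: 10.65
eef_pos: [0.587, 0.2615, 0.1758]
tool_rot: [0.038, 0.543, 0.837, 0.059]
contact_force: [-1.3, -0.3, 0.7]
gripper_width: 0.177
grasp_force: 69.1
```

Run:
```python
from plan import *
F=[];p=[]
for i in range(4): s=read_camera("side");o=get_obs();F.append(np.r_[o["contact_force"],o["torque"]]);p.append(cur(o)[0])
print(np.mean(F,0).round(2),np.mean(p,0).round(4))
P,RR=tcp(.012,.128,8);print(rel(P,RR))
a=cv2.resize(s["img"][130:210,230:310],(560,560),interpolation=3);cv2.imwrite("pics/c3.png",a[:,:,::-1])
```

```text
[ 0.27 -0.06 -0.17 -0.1   0.34 -0.02] [0.5871 0.2615 0.1758]
[-0.54 -0.32  0.59  0.01  0.02  0.03]
```

View pics/c3.png

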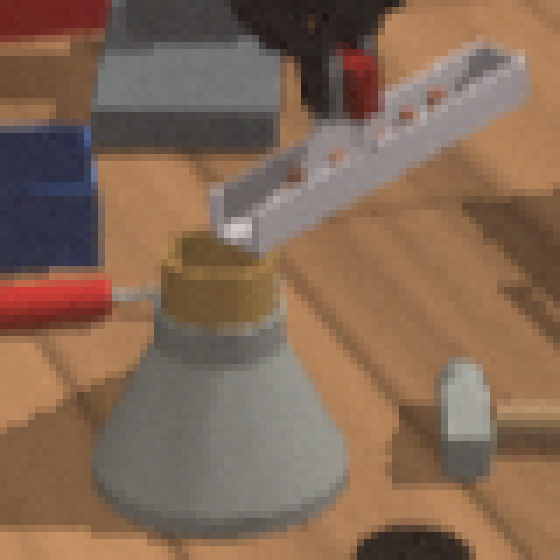

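The view shows the spout resting on the near side of the brass lip, at about (245,250), with all five rivets still in the chute and the can unmoved. For tipping I need the pivot at the inner lip edge where the 34 mm wide spout crosses it, about 18 mm from the centre.

```bash
cat >> plan.py <<'E'
def pour(tilt,h,r=.0178,dtip=.012,yaw=YAW):
    R=frame(yaw,tilt);cx=R[:,1];cz=-R[:,2];a=np.radians(yaw);u=np.array([np.cos(a),np.sin(a),0])
    return np.r_[LIP,h]+u*r-cx*(r-dtip)+cx*.08+cz*.0385,R
E
python3 - <<'E'
from plan import *
print([ (h,rel(*pour(8,h)).tolist()) for h in(.127,.1275,.128)])
for t in(8,11,14,16,18,20,22,24,26): print(t,rel(*pour(t,.129)).tolist())
E
```

```text
[(0.127, [-0.54, -0.37, 0.37, 0.01, 0.02, 0.03]), (0.1275, [-0.54, -0.3, -0.13, 0.01, 0.02, 0.03]), (0.128, [-0.54, -0.23, -0.62, 0.01, 0.02, 0.03])]
8 [-0.54, -0.1, -1.61, 0.01, 0.02, 0.03]
11 [-0.54, -2.21, -5.45, -2.99, 0.01, 0.03]
14 [-0.54, -4.52, -9.16, -5.99, 0.01, 0.03]
16 [-0.54, -6.17, -11.57, -7.99, 0.01, 0.03]
18 [-0.54, -7.91, -13.92, -9.99, 0.01, 0.03]
20 [-0.54, -9.72, -16.2, -11.99, 0.01, 0.03]
22 [-0.54, -11.61, -18.42, -13.99, 0.01, 0.03]
24 [-0.54, -13.58, -20.58, -15.99, 0.01, 0.03]
26 [-0.54, -15.62, -22.66, -17.99, 0.01, 0.03]
```

arm_command(
  commands=[0,0,-0.0016,0,0,0,0,0,-0.001,-0.0038,-1.5,0,0,0,0,-0.0022,-0.0056,-3,0,0,0,0,-0.0034,-0.0074,-4.5,0,0,0,0,-0.0045,-0.0092,-6,0,0,0,0,-0.0062,-0.0116,-8,0,0,0,0,-0.0079,-0.0139,-10,0,0,0],
)

```text
t: 11.55
eef_pos: [0.5774, 0.2571, 0.188]
tool_rot: [0.085, 0.538, 0.829, 0.131]
contact_force: [0.6, -0.0, -3.1]
gripper_width: 0.176
grasp_force: 68.7
```

Run:
```python
from plan import *
o=get_obs();print(cur(o)[0].round(4),np.round(o["contact_force"],1),np.round(o["torque"],2),np.round(o["q"],2))
for t in(18,20,22,24,26,28,30,32,34,38,42): print(t,rel(*pour(t,.129)).tolist())
```

```text
[0.5774 0.2571 0.188 ] [ 0.6 -0.  -3.1] [-0.25  0.62  0.  ] [-0.85  0.32  0.39  1.98 -0.18  0.55  0.05]
18 [-0.44, 1.02, -0.29, -0.02, 0.02, 0.03]
20 [-0.44, -0.37, -2.86, -2.02, 0.02, 0.03]
22 [-0.44, -1.85, -5.37, -4.02, 0.02, 0.03]
24 [-0.44, -3.41, -7.84, -6.02, 0.02, 0.03]
26 [-0.44, -5.06, -10.24, -8.02, 0.02, 0.03]
28 [-0.44, -6.79, -12.59, -10.02, 0.02, 0.03]
30 [-0.44, -8.61, -14.88, -12.02, 0.02, 0.04]
32 [-0.44, -10.5, -17.1, -14.02, 0.02, 0.04]
34 [-0.44, -12.47, -19.25, -16.02, 0.02, 0.04]
38 [-0.44, -16.63, -23.34, -20.02, 0.02, 0.04]
42 [-0.44, -21.06, -27.14, -24.02, 0.02, 0.04]
```

arm_command(
  commands=[0,0.0003,-0.0014,-1,0,0,0,0,-0.0004,-0.0028,-2,0,0,0,0,-0.0011,-0.0041,-3,0,0,0,0,-0.0018,-0.0054,-4,0,0,0,0,-0.0026,-0.0066,-5,0,0,0,0,-0.0034,-0.0078,-6,0,0,0,0,-0.0042,-0.009,-7,0,0,0,0,-0.005,-0.0102,-8,0,0,0],
)

```text
t: 12.35
eef_pos: [0.5707, 0.2542, 0.1968]
tool_rot: [0.123, 0.53, 0.817, 0.189]
contact_force: [-0.1, 0.5, -3.0]
gripper_width: 0.176
grasp_force: 68.7
```

Run:
```python
from plan import *
o=get_obs();print(cur(o)[0].round(4),np.round(o["contact_force"],1),np.round(o["torque"],2),np.round(o["q"],2))
for t in(26,28,30,32,34,36,38): print(t,rel(*pour(t,.129)).tolist())
s=read_camera("side")
m=blob(s,(4,90,60),(14,255,255),(230,130,310,185));n,l,st,c=cv2.connectedComponentsWithStats(m);print([(a[4],b.round().tolist()) for a,b in zip(st[1:],c[1:]) if a[4]<40])
```

```text
[0.5707 0.2542 0.1968] [-0.1  0.5 -3. ] [-0.33  0.76 -0.02] [-0.89  0.25  0.4   2.1  -0.15  0.36  0.02]
26 [-0.49, -0.94, 0.26, 0.08, 0.01, 0.03]
28 [-0.49, -2.32, -2.31, -1.92, 0.0, 0.03]
30 [-0.49, -3.8, -4.82, -3.92, 0.0, 0.03]
32 [-0.49, -5.36, -7.29, -5.92, 0.0, 0.03]
34 [-0.49, -7.0, -9.7, -7.92, 0.0, 0.03]
36 [-0.49, -8.73, -12.05, -9.92, 0.0, 0.03]
38 [-0.49, -10.54, -14.34, -11.92, 0.0, 0.03]
[(np.int32(29), [281.0, 132.0]), (np.int32(2), [272.0, 132.0]), (np.int32(5), [287.0, 135.0]), (np.int32(3), [274.0, 138.0]), (np.int32(1), [278.0, 139.0]), (np.int32(5), [283.0, 139.0]), (np.int32(4), [276.0, 141.0]), (np.int32(4), [270.0, 144.0]), (np.int32(2), [274.0, 148.0]), (np.int32(6), [268.0, 154.0])]
```

arm_command(
  commands=[0,-0.0014,-0.001,-1,0,0,0,0,-0.0022,-0.0023,-2,0,0,0,0,-0.003,-0.0036,-3,0,0,0,0,-0.0038,-0.0049,-4,0,0,0,0,-0.0046,-0.0061,-5,0,0,0,0,-0.0046,-0.0061,-5,0,0,0,0,-0.0046,-0.0061,-5,0,0,0,0,-0.0046,-0.0061,-5,0,0,0],
)

```text
t: 13.2
eef_pos: [0.5649, 0.2517, 0.2004]
tool_rot: [0.146, 0.525, 0.808, 0.224]
contact_force: [1.0, -0.2, -2.8]
gripper_width: 0.175
grasp_force: 68.7
```

Run:
```python
from plan import *
o=get_obs();print(cur(o)[0].round(4),np.round(o["contact_force"],1),np.round(o["torque"],2),np.round(o["q"],2))
for t in(31,32,33,34,36,38): print(t,rel(*pour(t,.129)).tolist())
s=read_camera("side");d=read_camera("top")
a=cv2.resize(s["img"][110:210,230:310],(480,600),interpolation=3);b=cv2.resize(d["img"][150:225,150:190],(320,600),interpolation=3);cv2.imwrite("pics/c4.png",np.hstack([a,b])[:,:,::-1])
```

```text
[0.5649 0.2517 0.2004] [ 1.  -0.2 -2.8] [-0.42  0.83 -0.01] [-0.93  0.22  0.42  2.17 -0.12  0.23 -0.01]
31 [-0.58, -0.45, -0.07, 0.03, -0.0, 0.03]
32 [-0.58, -1.13, -1.36, -0.97, -0.0, 0.03]
33 [-0.58, -1.84, -2.63, -1.97, -0.0, 0.03]
34 [-0.58, -2.56, -3.9, -2.97, -0.0, 0.03]
36 [-0.58, -4.08, -6.39, -4.97, -0.0, 0.03]
38 [-0.58, -5.69, -8.83, -6.97, -0.0, 0.03]
```

View pics/c4.png

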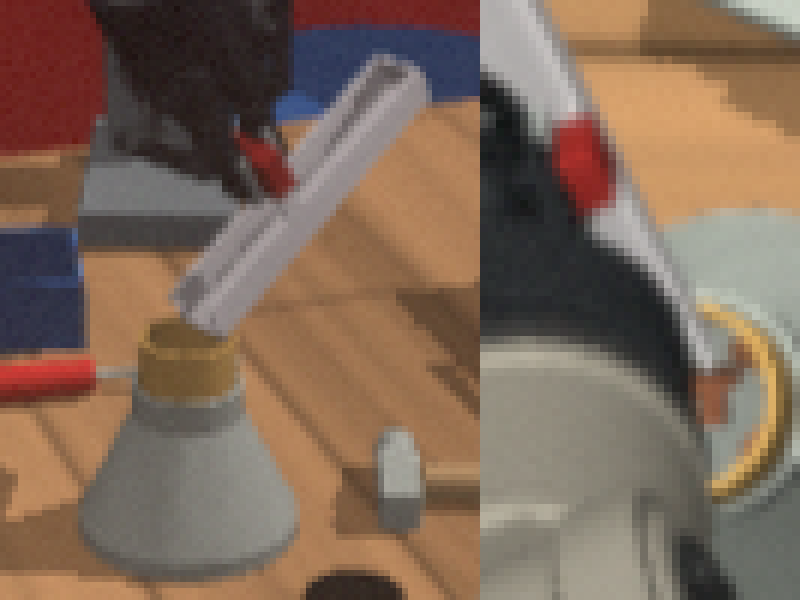

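The side crop shows the trough empty. The top crop shows copper rivets inside the mouth at about (710,390). I'll tilt a degree more, hold, then raise slowly.

arm_command(
  commands=[0,-0.0008,-0.0018,-1,0,0,0,0,-0.0012,-0.0026,-1.6,0,0,0,0,-0.0012,-0.0026,-1.6,0,0,0,0,-0.0012,-0.0026,-1.6,0,0,0,0,-0.0012,-0.0026,-1.6,0,0,0],
)

```text
t: 13.8
eef_pos: [0.5625, 0.2507, 0.2019]
tool_rot: [0.153, 0.522, 0.805, 0.235]
contact_force: [0.1, 0.8, -2.8]
gripper_width: 0.178
grasp_force: 68.8
```

Run:
```python
from plan import *
F=[]
for i in range(12): s=read_camera("side");F.append(get_obs()["contact_force"])
print(np.mean(F,0).round(2),cur()[0],np.round(get_obs()["q"],2))
# copper pixels projected in chute volume
p,R=cur();cx=R[:,1];cz=-R[:,2];cy=np.cross(cz,cx);o=p-.0385*cz+.02*cx;T=np.linalg.inv(s["pose"]);K=s["camera_matrix"]
def px(a,b,c): q=T[:3]@np.r_[o+a*cx+b*cy+c*cz,1];return (K@q/q[2])[:2]
poly=np.array([px(a,b,.024) for a,b in((-.1,-.017),(.1,-.017),(.1,.017),(-.1,.017))]);print(poly.round(1).tolist())
h=cv2.cvtColor(s["img"],cv2.COLOR_RGB2HSV);m=np.zeros(h.shape[:2],np.uint8);cv2.fillPoly(m,[poly.astype(np.int32)],255)
c=cv2.inRange(h,(3,70,60),(16,255,255))&m;print("copper px",np.argwhere(c)[:,::-1].tolist())
P=p+[0,0,.06];print(rel(P,frame(24,0)),rel(P,R))
```

```text
[ 0.02  0.17 -2.8 ] [0.56246007 0.250566   0.2017666 ] [-0.95  0.21  0.44  2.2  -0.11  0.19 -0.02]
[[263.8, 161.2], [298.5, 119.1], [291.5, 116.8], [257.0, 158.2]]
copper px [[280, 130], [278, 131], [279, 131], [280, 131], [278, 132], [279, 132], [277, 133], [278, 133], [277, 134], [275, 136], [275, 137], [275, 138], [272, 139], [273, 139], [274, 139], [277, 139], [273, 140], [274, 140], [273, 141], [274, 141], [275, 141], [275, 142], [262, 151], [261, 152], [262, 152], [260, 153], [261, 153], [259, 154], [260, 154], [261, 154], [258, 155], [259, 155], [260, 155], [258, 156], [259, 156], [257, 157], [258, 157], [256, 158], [257, 158]]
[-2.000e-02  3.233e+01 -5.055e+01  3.260e+01  1.000e-02  3.000e-02] [-2.000e-02  3.233e+01 -5.055e+01  0.000e+00  0.000e+00  0.000e+00]
```

arm_command(
  commands=[0,0.003,-0.005,0,0,0,0,0,0.008,-0.013,0,0,0,0,0,0.015,-0.023,1,0,0,0,0,0.022,-0.034,5,0,0,0,0,0.029,-0.045,11,0,0,0,0,0.034,-0.055,18,0,0,0,0,0.038,-0.06,26,0,0,0,0,0.038,-0.06,32.6,0,0,0],
)

```text
t: 15.2
eef_pos: [0.5637, 0.2515, 0.2764]
tool_rot: [0.0, 0.544, 0.839, 0.0]
contact_force: [0.2, 0.1, -2.4]
gripper_width: 0.177
grasp_force: 68.8
```

Run:
```python
from plan import *
F=[]
for i in range(10): s=read_camera("side");F.append(get_obs()["contact_force"])
d=read_camera("top");w=read_camera("wrist")
print(np.mean(F,0).round(2),cur()[0].round(4),rel(cur()[0],frame(24,0)))
a=cv2.resize(s["img"][90:210,230:310],(400,600),interpolation=3);b=cv2.resize(d["img"][120:225,130:200],(400,600),interpolation=3)
wimg=cv2.resize(w["img"],(400,300));a=cv2.resize(a,(400,300)) if 0 else a
out=np.zeros((600,800,3),np.uint8);out[:300,:400]=cv2.resize(s["img"][95:155,245:325],(400,300),interpolation=3);out[300:,:400]=wimg;out[:,400:]=b
cv2.imwrite("pics/c5.png",out[:,:,::-1])
```

```text
[ 0.43  0.09 -2.6 ] [0.5618 0.2503 0.2731] [ 0.    0.    0.    0.04 -0.01  0.02]
```

View pics/c5.png

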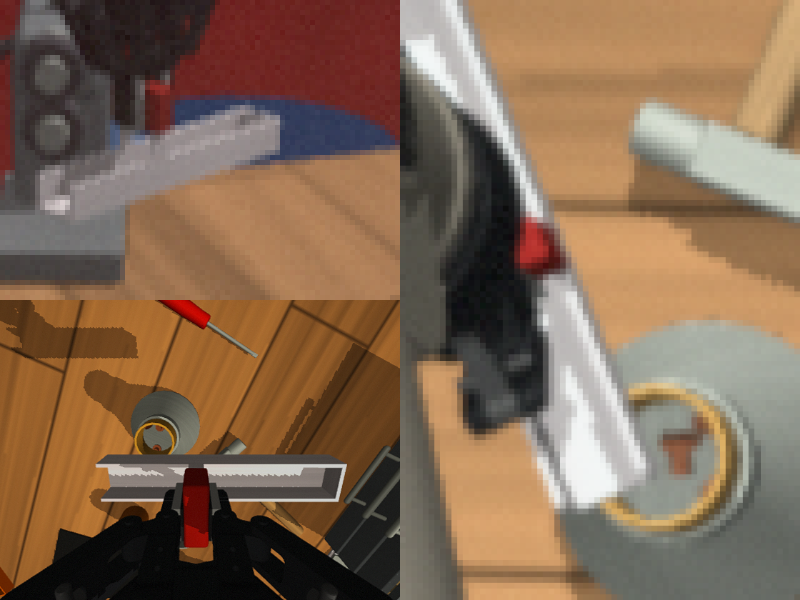

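The wrist view shows the trough completely empty. The top view shows copper rivets in the mouth, with the can where it was and nothing on the bench. I now return to the mat.

Run:
```python
from h import *
print(rel((.499,-.156,.19),frame(-7.7,0)))
```

```text
[-3.4557e+02 -2.2285e+02  8.2910e+01  4.0000e-02 -2.0000e-02  3.1720e+01]
```

arm_command(
  commands=[-0.01,-0.007,0,0,0,1,0,-0.034,-0.022,0,0,0,3.2,0,-0.066,-0.042,0,0,0,6,0,-0.097,-0.062,0.005,0,0,9,0,-0.128,-0.082,0.01,0,0,11.8,0,-0.159,-0.102,0.02,0,0,14.6,0,-0.19,-0.122,0.03,0,0,17.5,0,-0.221,-0.142,0.04,0,0,20.3,0],
)

```text
t: 16.6
eef_pos: [0.5215, -0.0116, 0.2328]
tool_rot: [0.0, 0.685, 0.728, 0.0]
contact_force: [1.1, 0.6, -3.0]
gripper_width: 0.173
grasp_force: 69.3
```

Run:
```python
from h import *
print(cur()[0],rel((.499,-.156,.16),frame(-7.7,0)))
```

```text
[ 0.52152356 -0.01157851  0.23276843] [-1.4277e+02 -3.1400e+01  7.2740e+01  4.0000e-02 -1.0000e-02  1.1220e+01]
```

arm_command(
  commands=[-0.033,-0.007,0.012,0,0,2.6,0,-0.065,-0.014,0.027,0,0,5.1,0,-0.095,-0.02,0.042,0,0,7.5,0,-0.119,-0.026,0.055,0,0,9.4,0,-0.134,-0.029,0.065,0,0,10.6,0,-0.142,-0.031,0.071,0,0,11.2,0,-0.143,-0.031,0.073,0,0,11.2,0,-0.143,-0.031,0.073,0,0,11.2,0],
)

```text
t: 17.4
eef_pos: [0.5009, -0.1535, 0.16]
tool_rot: [0.0, 0.752, 0.66, 0.0]
contact_force: [-0.1, 1.0, -2.3]
gripper_width: 0.178
grasp_force: 69.3
```

Run:
```python
from h import *
print(cur()[0],rel((.499,-.156,.050),frame(-7.7,0)))
```

```text
[ 0.50086764 -0.15352421  0.15997544] [-2.7100e+00 -1.5500e+00  1.0997e+02  1.0000e-02 -1.0000e-02  2.5000e-01]
```

arm_command(
  commands=[0,0,0.012,0,0,0,0,-0.001,0,0.032,0,0,0,0,-0.002,-0.001,0.055,0,0,0,0,-0.002,-0.001,0.075,0,0,0.2,0,-0.002,-0.001,0.091,0,0,0.2,0,-0.002,-0.001,0.102,0,0,0.2,0,-0.002,-0.001,0.109,0,0,0.2,0,-0.002,-0.001,0.11,0,0,0.2,0],
)

```text
t: 18.2
eef_pos: [0.4995, -0.1555, 0.0493]
tool_rot: [-0.0, 0.753, 0.658, -0.0]
contact_force: [-0.8, 0.1, -2.5]
gripper_width: 0.175
grasp_force: 69.3
```

arm_command(
  commands=[0,0,0.001,0,0,0,0,0,0,0.0025,0,0,0,0,0,0,0.004,0,0,0,0,0,0,0.005,0,0,0,0,0,0,0.005,0,0,0,0],
)

```text
t: 18.7
eef_pos: [0.4996, -0.1558, 0.045]
tool_rot: [0.0, 0.753, 0.658, 0.0]
contact_force: [0.6, 0.2, -2.7]
gripper_width: 0.174
grasp_force: 69.3
```

arm_command(
  commands=[0,0,0.0006,0,0,0,0,0,0,0.0012,0,0,0,0,0,0,0.0012,0,0,0,0],
)

```text
t: 19.0
eef_pos: [0.4997, -0.1559, 0.0445]
tool_rot: [0.0, 0.753, 0.658, 0.0]
contact_force: [-3.0, 1.6, 7.8]
gripper_width: 0.175
grasp_force: 70.8
```

Touched down. I open gradually and then rise.

arm_command(
  commands=[0,0,-0.0006,0,0,0,0.2,0,0,-0.0006,0,0,0,0.3,0,0,-0.0006,0,0,0,0.5,0,0,-0.0006,0,0,0,0.7,0,0,-0.0006,0,0,0,0.9,0,0,-0.0006,0,0,0,1,0,0,-0.0006,0,0,0,1,0,0,-0.0006,0,0,0,1],
)

```text
t: 19.8
eef_pos: [0.4995, -0.1558, 0.0443]
tool_rot: [0.0, 0.753, 0.658, -0.0]
contact_force: [-0.3, -0.3, -0.3]
gripper_width: 1.003
grasp_force: 0.0
```

arm_command(
  commands=[0,0,-0.004,0,0,0,1,0,0,-0.014,0,0,0,1,0,0,-0.034,0,0,0,1,0,0,-0.06,0,0,0,1,0,0,-0.09,0,0,0,1,0,0,-0.12,0,0,0,1,0,0,-0.14,0,0,0,1,0,0,-0.15,0,0,0,1],
)

```text
t: 20.6
eef_pos: [0.5004, -0.1562, 0.1968]
tool_rot: [0.001, 0.753, 0.658, 0.001]
contact_force: [0.6, 0.0, -0.8]
gripper_width: 1.001
grasp_force: 0.0
```

Run:
```python
from h import *
w=read_camera("wrist");t=read_camera("top");s=read_camera("side");o=get_obs();print(o["gripper_width"],o["contact_force"],o["eef_pos"])
t0=dict(np.load("top0.npz"));s0=dict(np.load("side0.npz"));print(cur()[0])
red=((0,150,60),(6,255,255))
b=blob(s,*red,(290,225,320,255));ys,xs=np.nonzero(b);print("side grip",xs.mean(),ys.mean(),len(xs),"was 302.9 242.0")
h=cv2.cvtColor(w["img"],cv2.COLOR_RGB2HSV);m=cv2.inRange(h,(0,0,130),(180,60,255));c=max(cv2.findContours(m,0,1)[0],key=cv2.contourArea);r=cv2.minAreaRect(c);print(r)
print([onz(w,p,.028).round(4).tolist() for p in cv2.boxPoints(r)])
for n,x,y,box in(("top",t,t0,(130,120,230,250)),("side",s,s0,(200,140,370,240))):
    a,bx,cx,d=box;df=np.abs(x["img"][bx:d,a:cx].astype(int)-y["img"][bx:d,a:cx]).max(2)>50;q=np.argwhere(df);print(n,"changed",len(q),(q.min(0)+[bx,a],q.max(0)+[bx,a]) if len(q) else "")
```

```text
1.0025938017349492 [-0.61684896  0.11650889 -0.20102595] [ 0.49961339 -0.15561283  0.19450427]
[ 0.49961339 -0.15561283  0.19450427]
side grip 303.0660377358491 241.61320754716982 106 was 302.9 242.0
((333.5, 192.0), (30.0, 105.0), 90.0)
[[0.5112, -0.1387, 0.028], [0.6206, -0.1535, 0.028], [0.62, -0.1867, 0.028], [0.5071, -0.1713, 0.028]]
top changed 43 (array([193, 176]), array([202, 184]))
side changed 1730 (array([140, 278]), array([197, 335]))
```

```bash
python3 -c "
from station import *
print(hand_in())"
```

```text
the job is handed in; nothing more can be done
None
```

I handed the job in at about 21 s of the 61 s: the rivets are in the can and the empty chute is flat on the mat and released; the touch on the lip peaked at about 5 N, right at the sleeve's slip point, and I did not measure afterwards whether the sleeve moved.

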